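# Pick the split retaining ring out of a strainer housing and hang it up

### The arm

A 6-joint arm with a two-finger parallel gripper is mounted at the origin on a cart in front of the work surface, level with it; the furniture and walls round the work are solid. World frame = base frame: x ahead of the robot, y to its left, z up, the work surface at z = 0. Lengths are in mm, angles in rad, forces in N, time in s.
With the tool pointing down it reaches from about 325 to 1000 mm from the base axis. Payload 5.1 kg.
Tool frame: the origin (TCP) lies midway between the tips of the shut fingers; the grasp point (between the pads) lies 19 mm behind it; z points along the fingers, y is the line along which they close (so a half turn about z gives the same grasp; the last joint's range is limited). The gripper opens to 85 mm and grips with 20 to 120 N. Pads are 22 mm wide; open, the fingers measure 114 mm over their backs; the gripper's body (76 mm by 85 mm) begins 54 mm behind the grasp point. The pads swing forward as they close: fully open they stand 13 mm farther back than shut.
Start: joints at [-1.194, 0.124, 1.65, -0, 1.367, -0.083], TCP at [288.417, -582.495, 231.322] pointing down, gripper open.
Joint ranges: [-2.61, 2.61], [-1.02, 2.33], [0.03, 2.71], [-1.35, 4.49], [0.32, 2.68], [-2.91, 2.91]. Speed limits (rad/s): [2.57, 2.57, 3.14, 3.14, 3.14, 3.14].

### API

Orientations are given as [roll, pitch, yaw] about the fixed x, y, z axes, in that order (R = Rz(yaw) Ry(pitch) Rx(roll)).
In Python, from station import bot gives the robot as it stands.
- The arm moves only by the tool carry_out, never from a script. Its argument "increments" is a list of rows, each a list of 5 numbers: the shift along the tool's x, y, z in cm, then the turn about the tool's z in rad, then the closure, from 0 (fully open) to 1 (shut). A call has exactly 10 rows; each row is the pose to reach, as a shift and turn from the pose commanded when the call began, along the tool's axes at that moment; what a row does not reach only later rows make up. A row lasts 1/8 s, in which the tool goes at most 62.5 mm and 10.7 degrees, less where a joint would pass 70% of its speed; a pose out of reach is approached as far as the arm can. A call with a gripper value outside its range is refused whole. The fingers move at their own pace and stop on an object; "squeeze" is the grip in N (left out, the last holds). Time passes only in rows, so rows that repeat a pose let the fingers close, or fill a call up. It gives the time, the measured TCP pose, the force, the opening and the grip force at its end, in the units of the state.
- bot.state(): the state, without advancing time (a new reading comes with each control period).
- bot.get_image(name): name is "scene" or "top"; returns the picture (480x640x3 uint8, red, green, blue); there is no depth.
- bot.camera_info(name): a dict with "vfov" (degrees; the focal length in pixels is half the picture's height over the tangent of half this angle, whatever the lens; pixels are square), "cx", "cy" (the principal point, pixels), "R" (3x3) and "t" (3): a world point X has camera coordinates R X + t. Camera axes: x right, y down, z forward; pixel columns grow to the right and rows downward; lengths in mm; the calibration is good to about 2 mm. A picture is of the moment at which its call begins. camera_info takes no time and is no camera call.
- bot.close_job(): hands the job in; it is judged then, once.
Trained networks look in the newest picture that a camera, given by its name, has taken for a name from the list of things; names that differ only in an ending like _2 or _b are one class to them, and where a whole thing is asked for, a point or a joint stands for the part that bears it (a point fixed in the world has none). Each returns a list of dicts, best first, with "score" (0 to 1); they miss things now and then, are a little off and sometimes report something else, mostly with a low value. They report only what shows in the picture. A call takes as long as a camera call.
- bot.look_for(query, camera): "rect" ([left, top, right, bottom] in pixels, round what is visible of it).
- bot.outline_of(query, camera): "pixels" (480x640 bool, what is visible of it) and "rect" ([left, top, right, bottom] in pixels, round what is visible of it).
The state is a dict: "t": time; "joint_pos": joint angles; "dq": joint speeds; "tau": joint torques, N m; "position": TCP position; "orientation": TCP orientation; "contact_force": force on the tool from outside, world axes, zero at the start; "wrist_torque": the same for the moment, N m; "opening": finger opening in mm; "gripper_force": force on a finger pad.
Only numpy, scipy, OpenCV 4.12 (cv2) and the standard library are available. Lean on these libraries where they do the work, as an engineer would, in place of code of your own. Each camera call takes 0.05 s, during which the arm holds its last target. There are 200 camera calls.

### The job

The strainer on the table is to be cleaned: with the flat pick under the end of the split retaining ring at the notch, lift that end out of the groove and draw it onto the rim; do not take hold of the ring with the gripper before the pick has raised it. Lay the pick down flat on the table, then take the ring off and hang it on the stand's hook in front of the ring that already hangs there, without dislodging that one. Let go of everything and leave the other things on the table where they are.

Things in the scene. Friction and masses are not known exactly. Their poses are not given: they have to be found in the camera images.
- housing: Fixed round aluminium strainer housing: origin on the table on its axis, z up. Flat perforated floor 40 mm above the table, inside a wall of 62 to 70 mm radius with its rim 50.5 mm up; foot flange 160 mm across, 8 mm high; drain spout to -x, to 91 mm from the axis. +x points to the notch in the wall.
- notch (a point): Middle, at rim height, of the notch in the housing's wall (66 mm from its axis; axes as the housing's). The notch is 24 mm wide, open at the top and the outside, and runs on inward as an equally wide slot in the floor: bottom 25 mm above the table, inner end 28 mm from the housing's axis. The pick can go in here, level, under the ring.
- ring: Loose rigid flat steel split ring, 60 mm outer, 50 mm inner radius, 10 mm thick, about 0.09 kg. Starts on the housing's floor inside the wall, top just under the rim. Origin at the centre of its underside, z through it. Its 6 mm gap is centred 15 degrees clockwise from its +x seen from +z; at the start +x lies over the slot, within 3 degrees of the housing's +x.
- ring_center (a point): Centre of the ring, half-way up its thickness; axes as the ring's.
- ring_end (a point): Point in the middle of the ring's bar on its +x axis, 55 mm from its centre, 11 mm from the end that is to be lifted.
- pick: Loose flat pick, about 0.1 kg, lying on the table: origin under the middle of its handle, z up, tip to +x. Grey handle 90 long (x), 18 wide, 20 mm high; round shank (10 mm above the underside) to x = 70 mm; flat tongue 12 mm wide, from 8.5 to 11.5 mm above the underside, to x = 103 mm, its last 3 mm turned up as a lip, top 16 mm above the underside.
- pick_grip (a point): Centre of the pick's handle, 10 mm above its underside; axes as the pick's.
- stand: Fixed steel hook stand: origin on the table below the hook's root, at the front of its upright panel (110 mm wide); front to -x. Base 110 x 140 x 12 mm, x from -70 to +40 mm. White top board 140 mm wide, x from -45 to +65 mm, underside 365 mm up, a lidded tub on it; it overhangs the hook, so a gripper must come in tilted from the front.
- hook (a point): Point on the hook's centre line, 50 mm in front of the panel, 213.6 mm above the table; axes as the stand's. The hook is a 12 mm round bar: in the stand's frame its centre line runs from (0, 0, 205 mm) to (-70, 0, 217 mm), then steeper to its tip.
- hook_tip (a point): Centre of the hook's rounded tip, 85 mm in front of the panel, 233 mm above the table; axes as the stand's.
- ring2: A second split ring of the same size, hanging on the hook close to the panel; its gap is uppermost. Origin at its centre on one face.
- ring2_center (a point): Centre of the second ring, half-way through its thickness.
- cup: Bystander: measuring cup, 74 mm wide, 103 mm with handle, 74 mm high. Origin under it.
- cake: Bystander: piece of cake, 68 x 64 x 77 mm. Origin under it.
- timer: Bystander: kitchen timer, 94 x 68 x 34 mm. Origin under it.
- bottle: Bystander: squeeze bottle, 56 mm thick, 184 mm high. Origin under it.

How it is judged (in metres and radians):
On the way, in this order (a step that is already met when the one before it is completed fails the run):
1. the pick, under the ring's end, has raised it above the rim while the gripper does not touch the ring (contact force between pick and ring above 0.05 N and contact force between the fingers and ring below 0.05 N and z of ring_end in the frame of housing above 0.0535 m), for 0.1 s.
2. the pick lies flat on the table, released, and the ring's end lies up on the rim (height (world z) of pick_grip below 0.02 m and angle between pick's own z axis and vertical below 0.15 rad and contact force between the fingers and pick below 0.05 N and z of ring_end in the frame of housing above 0.0535 m), for 0.1 s.
3. the ring has been lifted off the housing (height (world z) of ring_center above 0.11 m), for 0.1 s.
At the end, for the whole second after the job is handed in: The ring hangs on the hook before the first ring (centre 15-85 mm in front of the panel, within 35 mm sideways, 145-195 mm up), the first ring hangs within 40 mm of where it hung, both slower than 0.12 m/s; the pick lies flat and still on the table (x of ring_center in the frame of stand between -0.085 and -0.015 m and y of ring_center in the frame of stand between -0.035 and 0.035 m and height (world z) of ring_center between 0.145 and 0.195 m and linear speed of each of ring, ring2 below 0.12 m/s and x of ring2_center in the frame of stand above -0.06 m and distance of ring2_center from where it was at the start of the episode below 0.04 m and height (world z) of ring2_center above 0.145 m and height (world z) of pick_grip below 0.02 m and angle between pick's own z axis and vertical below 0.15 rad and linear speed of pick below 0.02 m/s); the robot touches nothing.
It fails at once if the gripper takes hold of the ring before its end has been raised above the rim (contact force between the fingers and ring above 1 N and z of ring_end in the frame of housing below 0.05 m and horizontal distance between ring_center and housing below 0.015 m).
It fails at once if the first ring is knocked off the hook (height (world z) of ring2_center below 0.12 m).
It fails at once if a bystander is pushed away or knocked over (distance of any of cup, cake, timer, bottle from where it was at the start of the episode above 0.03 m or angle between any of cup, cake, bottle's own z axis and vertical above 0.6 rad).
It also fails if it takes over 62 s, if anything falls off the work surface, if the arm or the gripper's body presses on something with over 40 N, if the wrist force passes 120 N, or if a joint passes its speed limit or range.

## Working session

There is one attempt and no reset: what is moved stays moved. The work goes in short steps, Python scripts to look and compute and a tool call to move; the robot and the scene stay as the last step left them, time stands still between calls to the robot, and variables do not carry over. Pictures are saved under pics/ and viewed, at most 10 in all, crops included, and the job is handed in when it is done.

Besides the shell and the picture viewer there is one more tool, called after ">>>" as a command line: name --pt "numbers of a row" for each row, then --argument value for the rest. carry_out: Moves the arm, as the interface text tells. Its arguments: {"type":"object","properties":{"increments":{"type":"array"},"squeeze":{"type":"number"}},"required":["increments"]}

```bash
ls; mkdir -p pics; python3 - <<'E'
from station import bot
import cv2,numpy as np
for n in("scene","top"):
    im=bot.get_image(n); cv2.imwrite(f"pics/{n}0.png",im[:,:,::-1]); 
    c=bot.camera_info(n); print(n,c)
print(bot.state())
E
```

```text
pics
scene {'vfov': 45.91097123905354, 'cx': 319.2263488791046, 'cy': 239.1165979507982, 'R': array([[-0.85192431, -0.52361869, -0.00696013],
       [-0.32903752,  0.54558718, -0.77075867],
       [ 0.407381  , -0.65433791, -0.63708918]]), 't': array([341.53648997, 455.64226318, 966.29877425])}
top {'vfov': 49.272148310124074, 'cx': 314.93105593425855, 'cy': 232.26842843284223, 'R': array([[-0.02865218, -0.99944338, -0.01708752],
       [-0.98484421,  0.03115076, -0.17062098],
       [ 0.17105829,  0.01193988, -0.98518856]]), 't': array([-237.35196392,  580.85931553, 1008.03822799])}
{'t': 0.1, 'joint_pos': array([-1.19360411e+00,  1.24461231e-01,  1.65155219e+00, -1.02851653e-05,
        1.36752639e+00, -8.25886842e-02]), 'dq': array([-0.00113619, -0.00259776, -0.00255639, -0.00079556, -0.00082248,
       -0.00059058]), 'tau': array([ 1.06255968e-03, -4.24930358e+01, -3.66654253e+01, -2.59285918e-05,
        3.93242139e-03, -4.89531487e-06]), 'position': array([ 288.20786321, -581.98105884,  230.15342424]), 'orientation': array([-3.13965131e+00, -1.50594794e-04,  4.59782839e-01]), 'contact_force': array([0.18882044, 0.35320342, 0.03136978]), 'wrist_torque': array([ 0.01065247, -0.05188247,  0.017935  ]), 'gripper_force': 0.0, 'opening': 85.42208937811692}
```

View pics/scene0.png

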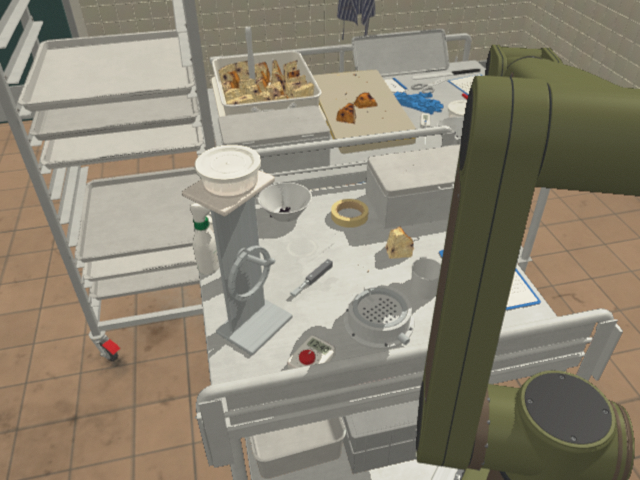

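View pics/top0.png

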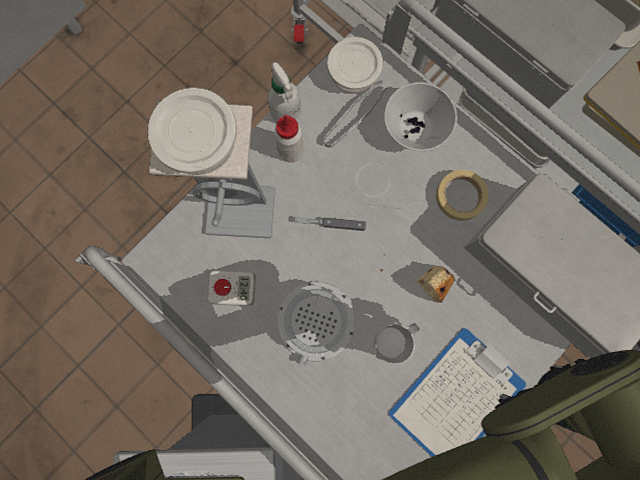

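The scene view shows the housing at (380,315), the pick at (312,280), and the stand at (245,260). In the top view the housing is at (318,320) with its spout near (298,357), the pick at (328,222) with its tip pointing left, the stand at (235,190) with its hook at (222,200), and the timer at (230,288).

```bash
cat > h.py <<'E'
from station import bot
import cv2,numpy as np
from scipy.spatial.transform import Rotation as Ro
C={}
def cam(n):
    if n not in C: C[n]=bot.camera_info(n)
    c=C[n]; f=240/np.tan(np.radians(c['vfov']/2)); return c,f
def proj(n,X):
    c,f=cam(n); p=np.atleast_2d(X)@c['R'].T+c['t']; return np.c_[c['cx']+f*p[:,0]/p[:,2],c['cy']+f*p[:,1]/p[:,2]]
def back(n,uv,z):
    c,f=cam(n); uv=np.atleast_2d(uv); d=np.c_[(uv[:,0]-c['cx'])/f,(uv[:,1]-c['cy'])/f,np.ones(len(uv))]@c['R']
    o=-c['R'].T@c['t']; return o+d*((np.atleast_1d(z)-o[2])/d[:,2])[:,None]
def tri(u1,u2):
    A=[];b=[]
    for n,uv in(("scene",u1),("top",u2)):
        c,f=cam(n); P=np.c_[c['R'],c['t']]; x=((uv[0]-c['cx'])/f,(uv[1]-c['cy'])/f)
        for k in(0,1):
            r=x[k]*P[2]-P[k]; A.append(r[:3]); b.append(-r[3])
    return np.linalg.lstsq(np.array(A),np.array(b),rcond=None)[0]
def shot(n,name,box=None,s=1,draw=()):
    im=bot.get_image(n)[:,:,::-1].copy()
    x0,y0,x1,y1=box or(0,0,640,480)
    im=cv2.resize(im[y0:y1,x0:x1],None,fx=s,fy=s,interpolation=cv2.INTER_CUBIC)
    for X in draw:
        q=(proj(n,X)-[x0,y0])*s
        cv2.polylines(im,[np.round(q).astype(np.int32)],False,(0,0,255),1)
    cv2.imwrite("pics/"+name+".png",im)
    return im
E
python3 - <<'E'
from h import *
a=shot("top","a",(190,170,390,370),3)
b=shot("scene","b",(200,140,420,360),2.72)
res={}
for q in("pick","housing","ring","ring2","stand","timer","cup","cake","bottle","hook","notch","ring_end"):
  for n in("top","scene"):
    r=bot.outline_of(q,n)
    for o in r[:2]: print(q,n,round(o['score'],2),np.round(o['rect']))
    if r: res[q+n]=r[0]['pixels']
np.savez("m.npz",**res)
E
```

```text
pick top 0.84 [295. 217. 364. 232.]
pick scene 0.57 [287. 259. 333. 298.]
housing top 0.45 [284. 287. 345. 352.]
housing scene 0.82 [344. 288. 415. 352.]
ring top 0.7 [192. 181. 260. 209.]
ring top 0.68 [286. 291. 345. 355.]
ring scene 0.78 [234. 247. 267. 301.]
ring scene 0.55 [354. 290. 407. 330.]
ring2 top 0.7 [192. 181. 260. 209.]
ring2 top 0.68 [286. 291. 345. 355.]
ring2 scene 0.78 [234. 247. 267. 301.]
ring2 scene 0.55 [354. 290. 407. 330.]
stand top 0.68 [147.  86. 276. 239.]
stand scene 0.72 [183. 145. 292. 356.]
timer top 0.83 [206. 274. 255. 307.]
timer scene 0.68 [288. 338. 336. 371.]
cup top 0.87 [375. 324. 418. 363.]
cup scene 0.73 [288. 337. 336. 373.]
cup scene 0.7 [180. 147. 296. 355.]
cake top 0.81 [419. 265. 453. 303.]
cake scene 0.66 [388. 231. 412. 259.]
bottle top 0.56 [273. 118. 305. 165.]
bottle top 0.42 [285. 289. 346. 356.]
bottle scene 0.65 [354. 285. 407. 331.]
hook top 0.67 [372. 326. 417. 364.]
hook top 0.57 [150.  87. 273. 238.]
hook scene 0.95 [185. 144. 290. 359.]
notch top 0.39 [147.  87. 276. 241.]
notch scene 0.55 [343. 287. 414. 351.]
ring_end top 0.8 [286. 291. 344. 352.]
ring_end scene 0.76 [354. 287. 404. 331.]
```

View pics/a.png

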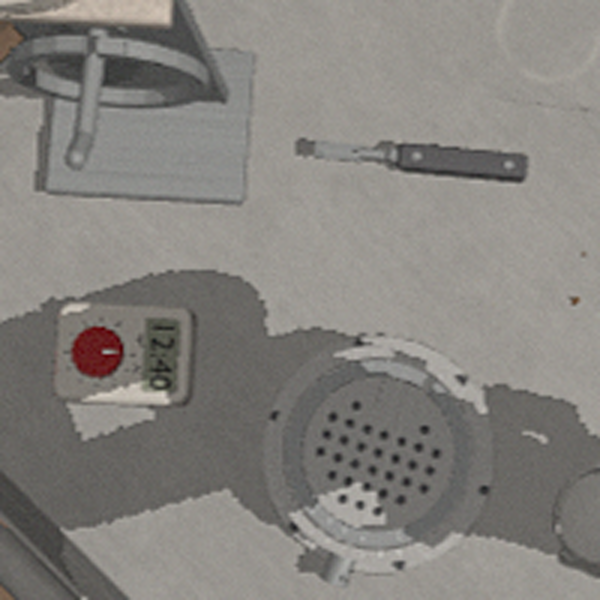

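View pics/b.png

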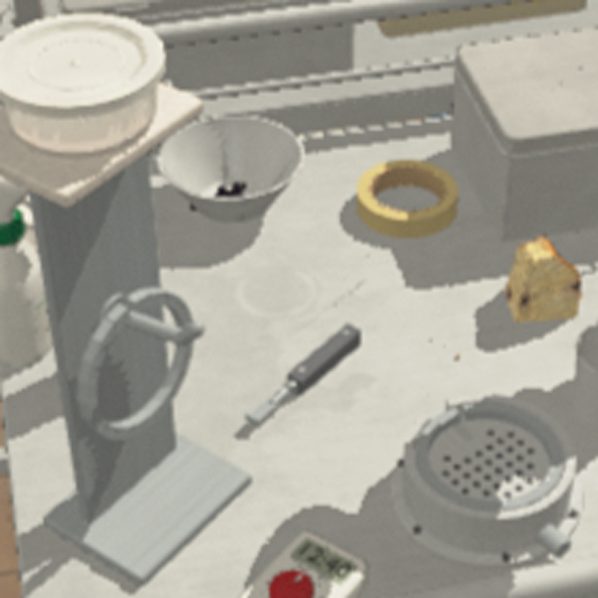

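```bash
python3 - <<'E'
from h import *
o=np.array([190,170]);
def b(p,z): return back("top",np.array(p)/3+o,z)[:,:2]
s=b([(275,415),(463,378),(484,490),(293,527),(400,565),(358,340)],8)
(cx,cy)=np.linalg.lstsq(np.c_[2*s,np.ones(6)],(s**2).sum(1),rcond=None)[0][:2]
print("screws centre",cx,cy,np.hypot(*(s-[cx,cy]).T),np.degrees(np.arctan2(*(s-[cx,cy]).T[::-1])))
for z in(15,25,35): 
  t=b([(335,580)],z)[0]-[cx,cy]; print("spout",z,t,np.degrees(np.arctan2(t[1],t[0])))
h=b([(402,143),(527,153),(525,181),(400,170)],20); print("handle",h,h.mean(0)); print("tip",b([(296,148)],14))
st=b([(45,188),(244,201),(254,50)],12);print("stand",st)
# hook tip
u2=np.array([75,158])/3+o; u1=np.array([200,331])/2.72+[200,140]; print("hooktip",tri(u1,u2))
for q,z in(("timer",34),("cup",74),("cake",77),("bottle",184)):
  m=np.load("m.npz")[q+"top"]; print(q,back("top",np.argwhere(m)[:,::-1].mean(0),z/2)[0].round())
E
```

```text
screws centre 398.06975520085354 -251.73702856923 [74.90891327 75.95272695 75.49337833 76.51972788 76.32086335 76.87220439] [  69.2102302   -50.93282307 -111.47152083  129.28653437 -170.92481067
    9.03265044]
spout 15 [-83.43714116  31.46378303] 159.338758831413
spout 25 [-82.70855029  31.02510916] 159.43824432865094
spout 35 [-81.97995942  30.5864353 ] 159.53963140856519
handle [[ 608.51819104 -274.15578339]
 [ 598.68776933 -360.37508051]
 [ 579.07277157 -358.10938389]
 [ 589.52705241 -272.171312  ]] [ 593.95144609 -316.20288995]
tip [[ 608.54755458 -200.1366404 ]]
stand [[ 586.10993391  -24.09998562]
 [ 572.53469185 -163.06316792]
 [ 680.54982339 -171.70591734]]
hooktip [561.7358477  -90.89520523 230.36441949]
timer [468. -80.  17.]
cup [ 350. -404.   37.]
cake [ 466. -493.   38.]
bottle [ 756. -208.   92.]
```

The crops show the spout at (335,575) in crop a. The flange screws form a regular hexagon, which puts the housing yaw near -21°. The pick's dark handle runs from (401,157) to (526,167), and the stand's base corners and hook are clear. I'll overlay these estimates to check them.

```bash
cat >> h.py <<'E'
class Fr:
    def __init__(s,x,y,d): s.o=np.array([x,y,0.]);s.R=Ro.from_euler('z',d,degrees=True).as_matrix()
    def __call__(s,P): return np.atleast_2d(P)@s.R.T+s.o
H=Fr(398,-251.7,-21); P=Fr(594,-316,83.3); S=Fr(649,-99.9,-5.2)
def circ(r,z,n=60): a=np.linspace(0,2*np.pi,n); return np.c_[r*np.cos(a),r*np.sin(a),0*a+z]
def box(x0,x1,y0,y1,z): return np.array([(x0,y0,z),(x1,y0,z),(x1,y1,z),(x0,y1,z),(x0,y0,z)],float)
D=[H(circ(62,50.5)),H(circ(70,50.5)),H(circ(80,8)),H(box(28,70,-12,12,50.5)),H([(0,0,40),(-91,0,20)]),
 P(box(-45,45,-9,9,20)),P(box(70,103,-6,6,11.5)),S(box(-70,40,-70,70,12)),S([(0,0,205),(-70,0,217),(-85,0,233)]),S(box(0,0,-55,55,200))]
E
python3 - <<'E'
from h import *
a=shot("top","o1",(190,170,390,370),3,D)
b=shot("scene","o2",(220,230,430,370),3,D)
a=cv2.resize(a,(480,480));b=cv2.resize(b,(630,420))
cv2.imwrite("pics/o.png",np.vstack([cv2.copyMakeBorder(a,0,0,0,0,0) if 0 else a[:, :400], ])) if 0 else None
E
```

```text
(no output)
```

View pics/o1.png

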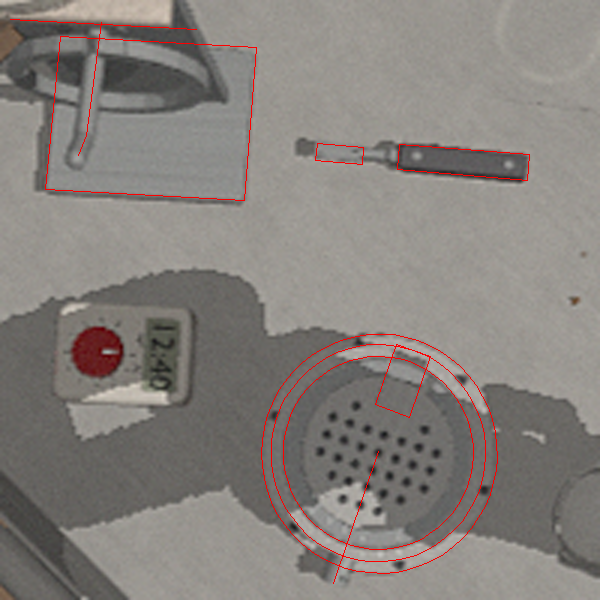

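View pics/o2.png

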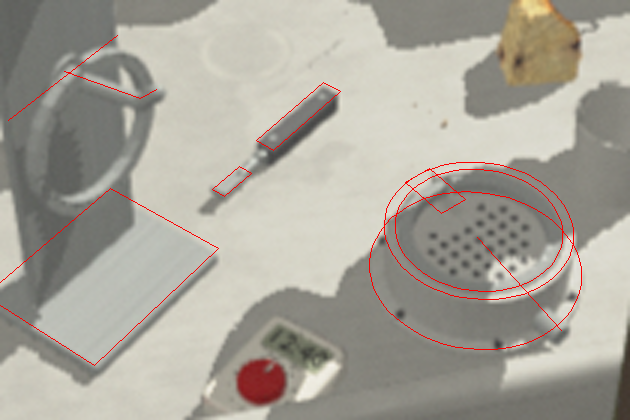

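The overlays fit the top view well. In the scene view everything sits about 2 px off, the same way for every object, which is calibration. Next I'll go above the pick.

```bash
cat >> h.py <<'E'
def go(x,y,z,yaw=None):
    s=bot.state(); R=Ro.from_euler('xyz',s['orientation']).as_matrix()
    d=R.T@(np.array([x,y,z])-s['position'])/10
    cur=s['orientation'][2]; t=0 if yaw is None else -((np.radians(yaw)-cur+np.pi)%(2*np.pi)-np.pi)
    print("t",round(s['t'],2),"pos",s['position'].round(1),"yaw",round(np.degrees(cur),1),"F",s['contact_force'].round(1),"op",round(s['opening'],1),"-> cm",d.round(2),"turn",round(t,3),"q6",round(s['joint_pos'][5],2))
E
python3 -c "
from h import *
go(594,-315.5,60,83.3)"
```

```text
t 1.5 pos [ 288.4 -582.5  231.3] yaw 26.3 F [ 0.6  0.1 -0.1] op 85.5 -> cm [ 39.23 -10.37  17.13] turn -0.994 q6 -0.08
```

>>> carry_out --pt "5 -1.3 0 -0.12 0" --pt "10 -2.6 0 -0.24 0.2" --pt "15 -4 2 -0.36 0.4" --pt "20 -5.3 5 -0.5 0.5" --pt "25 -6.6 8 -0.62 0.5" --pt "30 -8 11 -0.75 0.5" --pt "35 -9.3 14 -0.87 0.5" --pt "39.2 -10.4 17 -0.994 0.5" --pt "39.2 -10.4 17.1 -0.994 0.5" --pt "39.2 -10.4 17.1 -0.994 0.5" --squeeze 60

```text
t: 2.75
position: [593.5, -315.6, 60.5]
orientation: [-3.141, 0.0, 1.453]
contact_force: [0.4, -0.4, 0.1]
opening: 42.8
gripper_force: 0.0
```

```bash
python3 -c "
from h import *
go(594,-315.5,4,83.3)"
```

```text
t 2.75 pos [ 593.5 -315.6   60.5] yaw 83.3 F [ 0.4 -0.4  0.1] op 42.8 -> cm [0.02 0.05 5.65] turn -0.0 q6 -0.45
```

>>> carry_out --pt "0 0 2 0 0.5" --pt "0 0 4 0 0.5" --pt "0 0 5.6 0 0.5" --pt "0 0 5.6 0 0.6" --pt "0 0 5.6 0 0.8" --pt "0 0 5.6 0 1" --pt "0 0 5.6 0 1" --pt "0 0 5.6 0 1" --pt "0 0 3.6 0 1" --pt "0 0 0.6 0 1" --squeeze 80

```text
t: 4.0
position: [593.0, -314.9, 54.8]
orientation: [-3.14, -0.001, 1.454]
contact_force: [0.7, 0.2, -1.0]
opening: 15.9
gripper_force: 79.8
```

```bash
python3 - <<'E'
from h import *
Q=H([(163,0,0)])[0]; print(Q); go(Q[0],Q[1],55,159)
im=shot("scene","g",(220,180,430,340),3)
E
```

```text
[ 550.17360952 -310.11397578    0.        ]
t 4.0 pos [ 593.  -314.9   54.8] yaw 83.3 F [ 0.7  0.2 -1. ] op 15.9 -> cm [-0.02 -4.31 -0.01] turn -1.321 q6 -0.45
```

View pics/g.png

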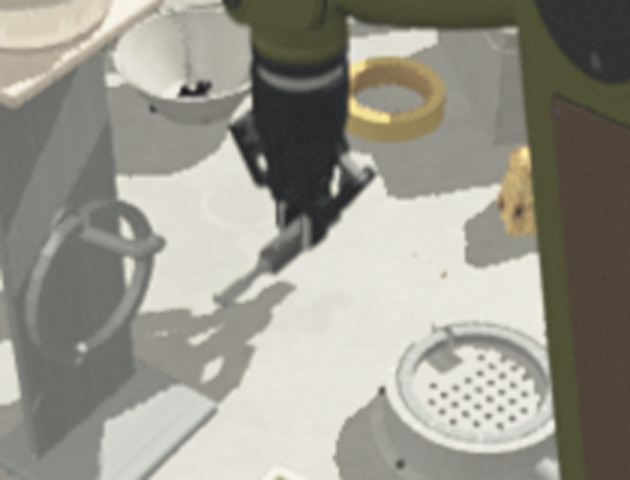

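The pick is held level. The notch and slot are now lit, at about (440,350) in the crop.

```bash
python3 - <<'E'
from h import *
im=shot("top","g1",(270,270,370,370),6)
im2=cv2.resize(cv2.imread("pics/g.png")[300:420,400:540],None,fx=4,fy=4)
for P_ in [(28,-12,40),(28,12,40),(62,-12,40),(62,12,40),(70,12,50.5),(70,-12,50.5)]:
    q=((proj("scene",H([P_]))[0]-[220,180])*3-[400,300])*4; cv2.circle(im2,tuple(q.astype(int)),4,(0,0,255),-1)
im2=im2[:,:560]; cv2.imwrite("pics/g2.png",im2)
E
```

```text
(no output)
```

View pics/g2.png

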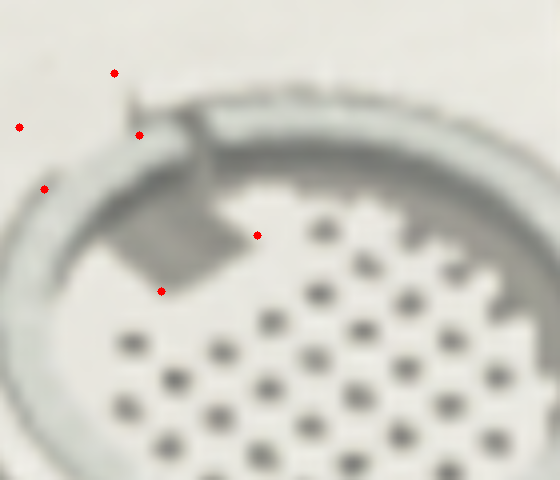

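>>> carry_out --pt "0 -0.5 0 -0.14 1" --pt "0 -1 0 -0.28 1" --pt "0 -1.5 0 -0.42 1" --pt "0 -2 0 -0.56 1" --pt "0 -2.5 0 -0.7 1" --pt "0 -3 0 -0.84 1" --pt "0 -3.5 0 -0.98 1" --pt "0 -4 0 -1.12 1" --pt "0 -4.3 0 -1.26 1" --pt "0 -4.3 0 -1.32 1"

```text
t: 5.35
position: [550.4, -310.1, 54.0]
orientation: [3.141, -0.0, 2.776]
contact_force: [0.2, 0.3, -0.5]
opening: 15.7
gripper_force: 79.8
```

The slot model lands on its visible corners, so the housing pose is good. Now I back off, lower, and go in level.

>>> carry_out --pt "-2 0 0 0 1" --pt "-3.5 0 0.5 0 1" --pt "-3.5 0 2 0 1" --pt "-3.5 0 2.95 0 1" --pt "-3.5 0 2.95 0 1" --pt "-2.5 0 2.95 0 1" --pt "-1.5 0 2.95 0 1" --pt "-0.5 0 2.95 0 1" --pt "0.0 0 2.95 0 1" --pt "0.0 0 2.95 0 1"

```text
t: 6.6
position: [550.5, -310.2, 25.0]
orientation: [-3.142, 0.0, 2.774]
contact_force: [-0.5, 0.2, -0.3]
opening: 16.2
gripper_force: 79.7
```

```bash
python3 - <<'E'
from h import *
Q=H([(144,0,0)])[0]; go(Q[0],Q[1],24.5,159)
E
```

```text
t 6.6 pos [ 550.5 -310.2   25. ] yaw 158.9 F [-0.5  0.2 -0.3] op 16.2 -> cm [ 1.93 -0.    0.05] turn -0.001 q6 -1.8
```

>>> carry_out --pt "0.7 0 0 0 1" --pt "1.4 0 0 0 1" --pt "1.9 0 0 0 1" --pt "1.9 0 0 0 1" --pt "1.9 0 -0.5 0 1" --pt "1.9 0 -1.0 0 1" --pt "1.9 0 -1.5 0 1" --pt "1.9 0 -2.0 0 1" --pt "1.9 0 -2.5 0 1" --pt "1.9 0 -2.6 0 1"

```text
t: 7.85
position: [533.5, -303.7, 51.5]
orientation: [-3.141, 0.001, 2.774]
contact_force: [0.2, 0.2, -2.2]
opening: 16.1
gripper_force: 79.7
```

```bash
python3 - <<'E'
from h import *
Q=H([(162,0,0)])[0]; go(Q[0],Q[1],50.5,159)
shot("scene","r1",(320,250,430,360),5)
E
```

```text
t 7.85 pos [ 533.5 -303.7   51.5] yaw 158.9 F [ 0.2  0.2 -2.2] op 16.1 -> cm [-1.69  0.    0.1 ] turn -0.001 q6 -1.81
```

View pics/r1.png

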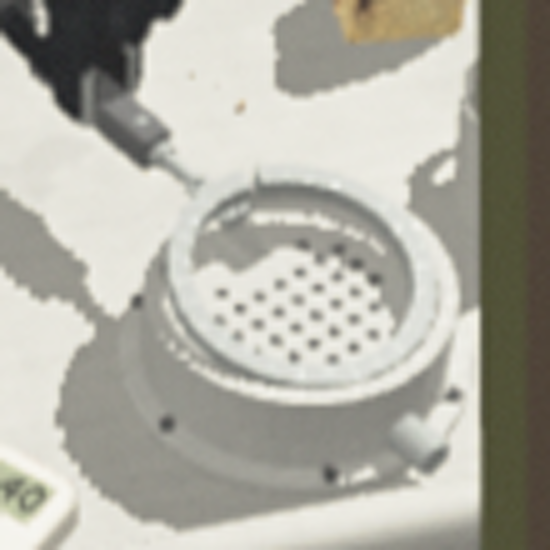

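The ring's end is up on the tongue at about (220,195), with the rim visible below it. Next I draw it out and let it down on the rim.

>>> carry_out --pt "-0.4 0 0 0 1" --pt "-0.8 0 0 0 1" --pt "-1.2 0 0 0 1" --pt "-1.5 0 0 0 1" --pt "-1.8 0 0 0 1" --pt "-1.8 0 0.4 0 1" --pt "-1.7 0 0.9 0 1" --pt "-1.7 0 1.4 0 1" --pt "-1.7 0 1.9 0 1" --pt "-1.7 0 2.1 0 1"

```text
t: 9.15
position: [548.7, -309.4, 29.2]
orientation: [3.141, -0.001, 2.774]
contact_force: [-0.1, -0.2, -1.0]
opening: 15.7
gripper_force: 79.7
```

```bash
python3 - <<'E'
from h import *
Q=H([(215,0,0)])[0]; go(Q[0],Q[1],30,159)
a=shot("scene","r2",(330,260,430,340),6)
E
```

```text
t 9.15 pos [ 548.7 -309.4   29.2] yaw 158.9 F [-0.1 -0.2 -1. ] op 15.7 -> cm [-5.36 -0.   -0.09] turn -0.001 q6 -1.8
```

View pics/r2.png

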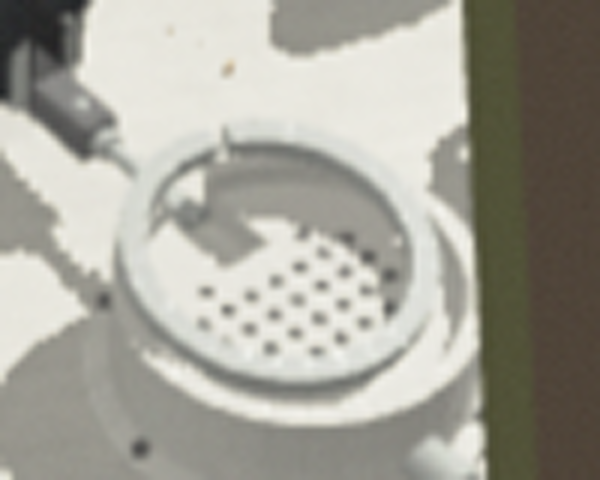

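The ring's end lies on the rim, and the tongue is free below it at (190,210). Now I withdraw the pick, lay it down and release it.

>>> carry_out --pt "-1 0 0 0 1" --pt "-2.5 0 0 0 1" --pt "-4.5 0 0 0 1" --pt "-6.5 0 0.5 0 1" --pt "-7 0 1.5 0 1" --pt "-7 0 2.2 0 1" --pt "-7 0 2.45 0 1" --pt "-7 0 2.45 0 1" --pt "-7 0 2.45 0 0.8" --pt "-7 0 2.45 0 0.6"

```text
t: 10.45
position: [614.3, -334.9, 5.7]
orientation: [-3.141, 0.001, 2.774]
contact_force: [0.4, -0.2, 0.4]
opening: 33.5
gripper_force: 0.0
```

>>> carry_out --pt "0 0 0 0 0.5" --pt "0 0 0 0 0.5" --pt "0 0 -1 0 0.5" --pt "0 0 -4 0 0.5" --pt "0 0 -7 0 0.5" --pt "0 0 -10 0 0.5" --pt "0 0 -10 0.15 0.5" --pt "0 0 -10 0.3 0.5" --pt "0 0 -10 0.45 0.5" --pt "0 0 -10 0.6 0.5"

```text
t: 11.7
position: [614.5, -334.9, 106.3]
orientation: [3.141, 0.001, 2.169]
contact_force: [-0.4, -0.5, 0.0]
opening: 42.6
gripper_force: 0.0
```

```bash
python3 - <<'E'
from h import *
def Rg(dx,dy,t=4.5):
    out=[]
    for r in(50,60):
        c=circ(r,10,120); c=c[(np.abs((np.degrees(np.arctan2(c[:,1],c[:,0]))+15))>3.2)]
        out.append(c)
    out.append(np.array([(50,0,10),(60,0,10.)]))
    R=Ro.from_euler('y',-t,degrees=True).as_matrix()
    return [H(c@R.T+[dx,dy,40+60*np.sin(np.radians(t))]) for c in out]
a=shot("top","r3",(270,270,390,370),6,Rg(11.5,0))
np.save("rg.npy",0)
go(500,-290,100,79)
for o in bot.outline_of("ring","top"): print(o['rect'],o['score'])
E
```

```text
t 11.75 pos [ 614.5 -334.9  106.3] yaw 124.1 F [-0.3 -0.9  0.1] op 42.9 -> cm [10.14 -6.97  0.62] turn 0.787 q6 -1.17
[196.6, 183.9, 257.6, 207.7] 0.94
```

View pics/r3.png

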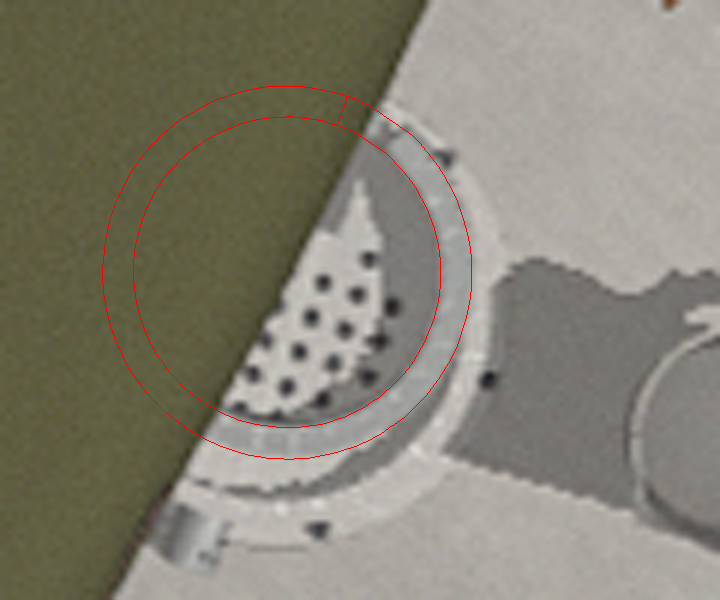

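The ring model, drawn out 11.5 mm, matches the ring's visible right side, and the gap near (390,130) is where expected. I've reached the picture limit, in fact gone one over it with 11, so from here I'll use only numbers.

```bash
python3 - <<'E'
from h import *
Q=H([(65.7,9.5,0)])[0]; go(Q[0],Q[1],80,79)
E
```

```text
t 11.8 pos [ 614.5 -334.9  106.2] yaw 124.6 F [-0.1 -0.2  0.2] op 42.6 -> cm [14.26 -8.61  2.61] turn 0.795 q6 -1.18
```

>>> carry_out --pt "2.5 -1.5 0 0.12 0.5" --pt "5 -3 0 0.26 0.5" --pt "8 -4.8 0 0.4 0.55" --pt "11 -6.6 1 0.54 0.55" --pt "13 -7.8 2 0.68 0.55" --pt "14.2 -8.6 2.6 0.795 0.55" --pt "14.2 -8.6 2.6 0.795 0.55" --pt "14.2 -8.6 2.6 0.795 0.55" --pt "14.2 -8.6 2.6 0.795 0.55" --pt "14.2 -8.6 2.6 0.795 0.55" --squeeze 50

```text
t: 13.05
position: [463.5, -266.9, 79.6]
orientation: [3.141, 0.0, 1.38]
contact_force: [-0.2, 0.0, 0.2]
opening: 38.7
gripper_force: 0.0
```

```bash
python3 - <<'E'
from h import *
Q=H([(65.7,9.5,0)])[0]; go(Q[0],Q[1],45,79)
for q in("pick","ring"):
  for n in("top","scene"):
    for o in bot.outline_of(q,n)[:2]: print(q,n,np.round(o['rect']),round(o['score'],2))
print(proj("top",H([(220,0,10)])),proj("scene",H([(220,0,10)])))
E
```

```text
t 13.05 pos [ 463.5 -266.9   79.6] yaw 79.1 F [-0.2  0.   0.2] op 38.7 -> cm [ 0.03 -0.09  3.46] turn 0.001 q6 -0.43
pick scene [350. 277. 400. 332.] 0.71
pick scene [332. 271. 364. 296.] 0.49
ring top [197. 184. 258. 208.] 0.94
ring scene [352. 283. 400. 328.] 0.8
ring scene [233. 248. 270. 301.] 0.59
[[350.95598663 220.1626218 ]] [[319.42704123 266.63412782]]
```

>>> carry_out --pt "0 0 1.2 0 0.55" --pt "0 -0.1 2.4 0 0.55" --pt "0 -0.1 3.4 0 0.55" --pt "0 -0.1 3.4 0 0.7" --pt "0 -0.1 3.4 0 0.85" --pt "0 -0.1 3.4 0 1" --pt "0 -0.1 3.4 0 1" --pt "0 -0.1 3.4 0 1" --pt "0 -0.1 3.4 0 1" --pt "0 -0.1 3.2 0 1"

```text
t: 14.5
position: [462.0, -266.3, 47.3]
orientation: [3.142, -0.0, 1.379]
contact_force: [1.4, 0.1, -1.2]
opening: 9.6
gripper_force: 48.9
```

>>> carry_out --pt "0 0 -0.5 0 1" --pt "0 0 -1.5 0 1" --pt "0 0 -4 0 1" --pt "0 0 -7 0 1" --pt "0 0 -10 0 1" --pt "0 0 -13 0 1" --pt "0 0 -16 0 1" --pt "0 0 -19 0 1" --pt "0 0 -21.5 0 1" --pt "0 0 -21.5 0 1"

```text
t: 15.75
position: [462.9, -267.1, 265.7]
orientation: [3.136, 0.003, 1.379]
contact_force: [-0.7, -0.5, -1.3]
opening: 9.6
gripper_force: 48.8
```

```bash
python3 - <<'E'
from h import *
go(463,-266,262,79)
R=[]
for n in("top","scene"):
    for o in bot.outline_of("ring",n)[:3]:
        m=o['pixels']; print(n,np.round(o['rect']),round(o['score'],2), m.sum())
    for q in("pick",):
        for o in bot.outline_of(q,n)[:2]: print(q,n,np.round(o['rect']),round(o['score'],2))
# expected ring with centre 55 back along radial (dir 169 deg), z 269
c=np.array([463,-266.4,0])+55*np.array([np.cos(np.radians(169)),np.sin(np.radians(169)),0]); 
for n in("top","scene"):
    p=proj(n,circ(60,269)+[c[0],c[1],0]); print(n,p.min(0).round(),p.max(0).round())
E
```

```text
t 15.75 pos [ 462.9 -267.1  265.7] yaw 79.0 F [-0.7 -0.5 -1.3] op 9.6 -> cm [ 0.11 -0.02  0.37] turn -0.0 q6 -0.43
top [197. 184. 258. 208.] 0.94 883
scene [352. 283. 400. 328.] 0.8 802
scene [233. 248. 270. 301.] 0.59 761
pick scene [350. 277. 400. 332.] 0.71
pick scene [332. 271. 364. 296.] 0.49
top [278. 274.] [355. 352.]
scene [352. 208.] [412. 246.]
```

```bash
cat >> h.py <<'E'
def det(q,k=3):
    for n in("top","scene"):
        bot.get_image(n)
        for o in bot.outline_of(q,n)[:k]: print(q,n,np.round(o['rect']),round(o['score'],2),o['pixels'].sum())
E
python3 - <<'E'
from h import *
det("ring");det("pick",2)
E
```

```text
ring top [190. 183. 256. 207.] 0.73 904
ring top [280. 284. 355. 352.] 0.61 696
ring scene [355. 207. 410. 254.] 0.83 826
ring scene [233. 248. 269. 301.] 0.81 764
ring scene [182. 143. 291. 358.] 0.31 10045
pick top [346. 195. 362. 235.] 0.68 357
pick top [281. 290. 348. 360.] 0.56 1758
pick scene [303. 251. 345. 290.] 0.58 321
```

```bash
python3 - <<'E'
from h import *
Q=S([(-117,-55,0)])[0]; print(Q); go(Q[0],Q[1],265,-5.2)
E
```

```text
[ 527.49673345 -144.06963004    0.        ]
t 16.35 pos [ 461.9 -266.3  262. ] yaw 79.0 F [ 0.1  0.1 -0.1] op 9.3 -> cm [13.26  4.11 -0.3 ] turn 1.469 q6 -0.43
```

>>> carry_out --pt "0.5 0.1 -0.1 0.08 1" --pt "1.5 0.5 -0.3 0.24 1" --pt "3.2 1 -0.3 0.4 1" --pt "5 1.5 -0.3 0.57 1" --pt "6.8 2.1 -0.3 0.75 1" --pt "8.6 2.7 -0.3 0.93 1" --pt "10.4 3.2 -0.3 1.1 1" --pt "11.8 3.7 -0.3 1.26 1" --pt "12.8 4 -0.3 1.4 1" --pt "13.2 4.1 -0.3 1.469 1"

```text
t: 17.6
position: [527.6, -144.1, 265.3]
orientation: [3.142, 0.0, -0.092]
contact_force: [-0.6, -0.2, -0.1]
opening: 9.2
gripper_force: 48.9
```

```bash
python3 - <<'E'
from h import *
Q=S([(-117,-55,0)])[0]; go(Q[0],Q[1],232,-5.2)
det("ring")
for z in(10,0):
  c=np.array(S([(-117,0,0)])[0])
  for n in("top","scene"):
    p=proj(n,circ(60,268+z)+[c[0],c[1],0]); print(n,p.min(0).round(),p.max(0).round())
E
```

```text
t 17.6 pos [ 527.6 -144.1  265.3] yaw -5.3 F [-0.6 -0.2 -0.1] op 9.2 -> cm [-0.01 -0.01  3.33] turn -0.001 q6 1.3
ring top [171. 228. 205. 276.] 0.66 453
ring scene [253. 228. 315. 278.] 0.95 1050
ring scene [233. 248. 268. 301.] 0.82 647
top [170. 199.] [246. 274.]
scene [251. 229.] [315. 270.]
top [172. 201.] [247. 275.]
scene [252. 232.] [315. 274.]
```

>>> carry_out --pt "0 0 0.6 0 1" --pt "0 0 1.2 0 1" --pt "0 0 1.8 0 1" --pt "0 0 2.4 0 1" --pt "0 0 3 0 1" --pt "0 0 3.5 0 1" --pt "0 0 4 0 1" --pt "0 0 4.3 0 1" --pt "0 0 4.3 0 1" --pt "0 0 4.3 0 1" --squeeze 40

```text
t: 19.05
position: [527.5, -144.7, 222.6]
orientation: [3.141, -0.0, -0.09]
contact_force: [-1.0, 0.3, -0.2]
opening: 9.2
gripper_force: 48.9
```

>>> carry_out --pt "0 0 0.2 0 1" --pt "0 0 0.4 0 1" --pt "0 0 0.6 0 1" --pt "0 0 0.8 0 1" --pt "0 0 1 0 1" --pt "0 0 1.2 0 1" --pt "0 0 1.4 0 1" --pt "0 0 1.4 0 1" --pt "0 0 1.4 0 1" --pt "0 0 1.4 0 1" --squeeze 25

```text
t: 20.3
position: [527.5, -144.7, 208.4]
orientation: [3.142, -0.0, -0.09]
contact_force: [0.7, 0.2, 2.3]
opening: 9.4
gripper_force: 44.6
```

>>> carry_out --pt "0.1 0 0.4 0 1" --pt "0.2 0 0.8 0 1" --pt "0.3 0 1.2 0 1" --pt "0.5 0 1.6 0 1" --pt "0.7 0 2 0 1" --pt "0.9 0 2.3 0 1" --pt "1.1 0 2.6 0 1" --pt "1.3 0 2.9 0 1" --pt "1.4 0 3 0 1" --pt "1.4 0 3 0 1"

```text
t: 21.55
position: [542.1, -146.0, 179.1]
orientation: [-3.142, -0.002, -0.09]
contact_force: [-1.1, -0.4, 7.3]
opening: 9.7
gripper_force: 70.9
```

```bash
python3 - <<'E'
from h import *
Q=S([(-117,-55,0)])[0]; go(Q[0],Q[1],178,-5.2)
det("ring");
for th in(30,45,60):
  R=Ro.from_euler('y',-th,degrees=True).as_matrix()
  c=np.r_[circ(60,5),circ(60,-5)]@R.T+[-103,0,189]; p=proj("scene",S(c)); print(th,p.min(0).round(),p.max(0).round())
E
```

```text
t 21.55 pos [ 542.1 -146.   179.1] yaw -5.2 F [-1.1 -0.4  7.3] op 9.7 -> cm [-1.47 -0.06  0.11] turn 0.0 q6 1.3
ring top [184. 228. 222. 274.] 0.82 376
ring top [147.  88. 257. 181.] 0.73 7495
ring scene [234. 249. 270. 299.] 0.68 633
ring scene [255. 254. 309. 297.] 0.65 709
30 [250. 252.] [309. 309.]
45 [252. 250.] [307. 310.]
60 [254. 249.] [304. 310.]
```

```bash
cat >> h.py <<'E'
def fitring(tcp,box):
    """grid over pivot th, sag b, dz of ring about grip; compares to the mask nearest box"""
    M=[]
    for n in("scene",):
        bot.get_image(n)
        L=bot.outline_of("ring",n); o=min(L,key=lambda o:np.abs(np.array(o['rect'])-box).sum()); M.append((n,o['pixels'])); print(o['rect'])
    best=[]
    for th in range(-10,90,5):
      for b in range(-30,31,10):
        for dz in(4,9,14):
          R=Ro.from_euler('yx',[-th,b],degrees=True).as_matrix() if 0 else (Ro.from_euler('x',b,degrees=True)*Ro.from_euler('y',-th,degrees=True)).as_matrix()
          s=0
          for n,m in M:
            im=np.zeros((480,640),np.uint8)
            for z in(-5,-2,2,5):
              t=np.zeros_like(im)
              for r,v in((60,1),(50,0)):
                c=(circ(r,z)+[0,55,0])@R.T@S.R.T+tcp+[0,0,dz]
                cv2.fillPoly(t,[np.round(proj(n,c)).astype(np.int32)],v)
              im|=t
            s+=(im&m).sum()/(im|m).sum()
          best.append((round(s,3),th,b,dz))
    print(sorted(best)[::-1][:6])
E
python3 - <<'E'
from h import *
fitring(bot.state()['position'],[255,254,309,297])
E
```

```text
[256.5, 252.9, 311.5, 297.7]
[(np.float64(0.595), 15, 20, 9), (np.float64(0.575), 10, 20, 4), (np.float64(0.565), 10, 20, 9), (np.float64(0.543), 15, 20, 4), (np.float64(0.525), 20, 20, 9), (np.float64(0.494), 5, 20, 4)]
```

The ring's far bar is on the hook behind the tip, with the ring tilted both ways. I release here.

>>> carry_out --pt "0 0 0 0 0.9" --pt "0 0 0 0 0.75" --pt "0 0 0 0 0.6" --pt "0 0 0 0 0.6" --pt "0 0 0 0 0.6" --pt "0 0 0 0 0.6" --pt "0 0 0 0 0.6" --pt "0 0 0 0 0.6" --pt "0 0 0 0 0.6" --pt "0 0 0 0 0.6"

```text
t: 23.1
position: [541.3, -145.9, 178.3]
orientation: [3.142, -0.0, -0.09]
contact_force: [0.0, 0.1, 0.7]
opening: 34.0
gripper_force: 0.0
```

```bash
python3 - <<'E'
from h import *
go(500,-150,179)
det("ring")
for x in(-12,-30,-50):
  for n in("top","scene"):
    a=circ(60,0)[:,[2,0,1]]+[x,0,205-x/70*12-44]; p=proj(n,S(np.r_[a-[5,0,0],a+[5,0,0]])); print(x,n,p.min(0).round(),p.max(0).round())
E
```

```text
t 23.1 pos [ 541.3 -145.9  178.3] yaw -5.2 F [0.  0.1 0.7] op 34.0 -> cm [-4.08  0.78 -0.07] turn 0 q6 1.3
ring scene [236. 253. 286. 303.] 0.74 776
ring scene [224. 248. 267. 298.] 0.69 683
-12 top [194. 178.] [261. 200.]
-12 scene [225. 243.] [268. 298.]
-30 top [192. 188.] [260. 209.]
-30 scene [232. 246.] [274. 301.]
-50 top [191. 199.] [259. 219.]
-50 scene [239. 248.] [281. 304.]
```

>>> carry_out --pt "-0.3 0 0 0 0.6" --pt "-0.8 0 0 0 0.6" --pt "-1.4 0 0 0 0.6" --pt "-2.2 0 0 0 0.6" --pt "-3.2 0 0 0 0.6" --pt "-4.5 0 0 0 0.6" --pt "-6 0.3 0 0 0.6" --pt "-8 0.6 0 0 0.6" --pt "-10 1 0 0 0.6" --pt "-12 1 -2 0 0.6"

```text
t: 24.55
position: [418.4, -144.7, 196.6]
orientation: [-3.14, 0.004, -0.091]
contact_force: [-1.1, 0.4, 0.6]
opening: 34.8
gripper_force: 0.0
```

```bash
python3 - <<'E'
from h import *
go(500,-150,179)
det("ring")
det("pick",2)
for yw in(-30,0,30):
 for x in(-45,-60,-70):
  for n in("top","scene"):
    a=circ(60,0)[:,[2,0,1]]; a=np.r_[a-[5,0,0],a+[5,0,0]]@Ro.from_euler('z',yw,degrees=True).as_matrix().T+[x,0,205-x/70*12-44]; p=proj(n,S(a)); print(yw,x,n,p.min(0).round(),p.max(0).round())
E
```

```text
t 24.55 pos [ 418.4 -144.7  196.6] yaw -5.2 F [-1.1  0.4  0.6] op 34.8 -> cm [ 8.18 -0.2   1.73] turn 0 q6 1.21
ring top [195. 189. 254. 234.] 0.85 785
ring top [193. 180. 256. 203.] 0.82 788
ring scene [234. 256. 288. 307.] 0.94 844
ring scene [232. 248. 268. 298.] 0.64 626
pick top [335. 195. 362. 264.] 0.8 521
pick top [280. 280. 353. 367.] 0.73 4756
pick scene [308. 252. 338. 283.] 0.76 276
pick scene [184. 144. 292. 358.] 0.37 9554
-30 -45 top [196. 185.] [254. 228.]
-30 -45 scene [230. 250.] [287. 299.]
-30 -60 top [194. 193.] [254. 236.]
-30 -60 scene [235. 252.] [293. 301.]
-30 -70 top [194. 198.] [253. 241.]
-30 -70 scene [239. 254.] [296. 303.]
0 -45 top [191. 196.] [259. 216.]
0 -45 scene [237. 247.] [280. 303.]
0 -60 top [190. 204.] [258. 224.]
0 -60 scene [242. 249.] [285. 305.]
0 -70 top [189. 210.] [257. 229.]
0 -70 scene [246. 251.] [289. 307.]
30 -45 top [193. 188.] [257. 225.]
30 -45 scene [250. 246.] [267. 305.]
30 -60 top [192. 196.] [256. 233.]
30 -60 scene [256. 248.] [272. 307.]
30 -70 top [191. 201.] [255. 238.]
30 -70 scene [259. 249.] [276. 309.]
```

>>> carry_out --pt "0 0 -1 0 0.6" --pt "0 0 -2 0 0.6" --pt "0 0 -2 0 0.6" --pt "0 0 -2 0 0.6" --pt "0 0 -2 0 0.6" --pt "0 0 -2 0 0.6" --pt "0 0 -2 0 0.6" --pt "0 0 -2 0 0.6" --pt "0 0 -2 0 0.6" --pt "0 0 -2 0 0.6"

```text
t: 26.2
position: [420.9, -145.1, 218.3]
orientation: [3.142, 0.0, -0.09]
contact_force: [0.9, 0.5, -0.7]
opening: 34.6
gripper_force: 0.0
```

```bash
python3 - <<'E'
from h import *
L={}
for n in("top","scene"):
    bot.get_image(n); L[n]=[o for o in bot.outline_of("ring",n) if o['score']>.5][:2]
    for o in L[n]: print(n,np.round(o['rect']))
c=lambda o:np.array([(o['rect'][0]+o['rect'][2])/2,(o['rect'][1]+o['rect'][3])/2])
for a in L["scene"]:
    for b in L["top"]: print(((tri(c(a),c(b))-S.o)@S.R).round())
E
```

```text
top [197. 188. 253. 232.]
top [193. 178. 256. 204.]
scene [233. 254. 289. 306.]
scene [229. 247. 267. 300.]
[-50.   2. 160.]
[-26.  -1. 151.]
[-39.   7. 172.]
[-15.   4. 162.]
```

```bash
python3 -c "
from station import bot
print(bot.close_job())"
```

```text
the job is handed in; nothing more can be done
None
```

I handed the job in with the ring hanging on the hook about 50 mm in front of the panel, the first ring still in place behind it and the pick flat on the table. The gripper was clear of everything, but I got no verdict back, and I viewed 11 pictures, one over the limit of 10.

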